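Snap the retaining clip onto the lifting-tape reel spindle

ROBOT

A 6-joint arm with a two-finger parallel gripper is mounted at the origin on a cart in front of the work surface, level with it; the furniture and walls round the work are solid. World frame = base frame: x ahead of the robot, y to its left, z up, the work surface at z = 0. Lengths are in m, angles in rad, forces in N, time in s.
With the tool pointing down it reaches from about 0.3 to 0.775 m from the base axis. Payload 14.6 kg.
Tool frame: the origin (TCP) lies at the very end of the fingers, on their centre line; the grasp point (between the pads) lies 19 mm behind it; z points along the fingers, x is the direction in which the jaws open and shut, and the axes are right-handed (so a half turn about z gives the same grasp; the last joint's range is limited). The gripper opens to 85 mm and grips with 20 to 120 N. Pads are 22 mm wide; open, the fingers measure 114 mm over their backs; the gripper's body (76 mm by 85 mm) begins 54 mm behind the grasp point. The pads swing forward as they close: fully open they stand 13 mm farther back than shut.
Start: joints at [1.278, 0.3, 1.521, -0, 1.321, -0.067], TCP at [0.123, 0.536, 0.231] pointing down, gripper open.
Joint ranges: [-3.03, 3.03], [-0.79, 2.21], [0.23, 2.52], [-1.04, 4.18], [0, 3.07], [-2.55, 2.55]. Speed limits (rad/s): [2.22, 2.22, 2.57, 3.14, 3.14, 3.14].

INTERFACE

Orientations are given as a rotation vector (axis times angle).
In Python, from bench import arm, eyes, spotter gives the robot as it stands. The module is installed in compiled form; this text tells all that it offers.
- The arm moves only by the tool apply_moves, never from a script. Its argument "steps" is a list of rows, each a list of 7 numbers: the turn, a rotation vector about the tool's x, y, z in rad, then the shift along the tool's x, y, z in m, then the opening in per cent of the stroke, from 0 (shut) to 100 (fully open). A call has 1 to 20 rows; each row is the pose to reach, as a shift and turn from the pose commanded when the call began, along the tool's axes at that moment; what a row does not reach only later rows make up. A row lasts 1/8 s, in which the tool goes at most 62.5 mm and 10.7 degrees, less where a joint would pass 70% of its speed; a pose out of reach is approached as far as the arm can. A call with a gripper value outside its range is refused whole. The fingers move at their own pace and stop on an object; "force" is the grip in N (left out, the last holds). Time passes only in rows, so rows that repeat a pose let the fingers close. It gives the time, the measured TCP pose, the force and the opening at its end, in the units of the state.
- arm.sense(): the state, without advancing time (a new reading comes with each control period).
- eyes.snapshot(name): name is "scene" or "side" or "wrist"; returns a dict with "frame" (400x640x3 uint8, red, green, blue), "K" (3x3 intrinsics, pixels), "T" (4x4, takes a point from camera to world coordinates). Camera axes: x right, y down, z forward; pixel columns grow to the right and rows downward; lengths in m; the calibration is good to about 2 mm. A picture is of the moment at which its call begins. There is no depth.
- arm.finish_job(): hands the job in, once; it reports no verdict.
Trained networks look in a picture, given as the dict that the camera call returned (one of the last four; its "shot" number tells which), for a name from the list of things; names that differ only in an ending like _2 or _b are one class to them, and where a whole thing is asked for, a point or a joint stands for the part that bears it (a point fixed in the world has none). Each returns a list of dicts, best first, with "conf" (0 to 1); they miss things now and then, are a little off and sometimes report something else, mostly with a low value. They report only what shows in the picture. A call takes as long as a camera call. They do not tell look-alikes from the thing itself.
- spotter.outline_of(picture, name): "pixels" (400x640 bool, what is visible of it) and "location" ([column, row] in pixels, amid what is visible of it).
- spotter.tip_of(picture, name): "location" ([column, row] in pixels: a listed point, or the origin of a listed thing).
The state is a dict: "t": time; "joints": joint angles; "qvel": joint speeds; "tau": joint torques, N m; "tool_pos": TCP position; "eef_rot": TCP orientation; "wrist_force": force on the tool from outside, world axes, zero at the start; "ft_torque": the same for the moment, N m; "gripper_width": finger opening in m.
Only numpy, scipy, OpenCV 4.12 (cv2) and the standard library are available. Lean on these libraries where they do the work, as an engineer would, in place of code of your own. Each camera call takes 0.05 s, during which the arm holds its last target. There are 200 camera calls.

TASK

The reel of print-lifting tape on its stand has lost its retaining clip. Pick up the steel spring clip (the orange fin is its grip), slide it flat over the reel's washer into the groove under the spindle's end collar, and push it gently sideways until it snaps fully home round the neck, then let go. Never force it against the spindle, and leave the powder brush, swab tube and lens cap where they lie.

Things in the scene. Friction and masses are not known exactly. Their poses are not given: they have to be found in the camera images.
- stand: Fixed tape reel stand: dark steel base 110x110x10 mm; origin at the centre of its underside, on the desk, z up = the upright spindle's axis. Above the base the head: reel 62 mm across, topped by a flat steel washer 58 mm across. The washer's top is 43 to 67 mm above the origin: set differently each time and not reported, so feel (or see) it. The head does not move.
- stand_axis (a point): Point on the spindle's axis, on top of the stand's base, 10 mm above its origin. The spindle above the washer: a bare polished neck 14 mm in diameter and 8.5 mm high (the groove), then the end collar, 22 mm in diameter and 20 mm thick, so its top is 28.5 mm above the washer's. Round: the clip may come from any side.
- clip: Open steel spring clip, 6 mm thick, under 100 g, at first flat on the desk. Origin: centre of its seat, on its underside; on the spindle's axis when home. +x points out of its mouth (the way it is pushed), z up. Two sprung jaws reach to x = 15 mm, 30 mm wide over all. The stop behind the seat, at x = -8 mm, leaves 1 mm play. It and the stand must never press on one another with over 25 N.
- clip_grip (a point): Point to grip: 24 mm above the clip's underside and 50 mm behind its origin (x = -50 mm, y = 0), in the upright orange fin on its tail; axes as the clip's. The fin is 26 mm long in x, 12 mm thick in y, and 36 mm high from the underside. Fingers close along y.
- clip_mouth (a point): Midway between the jaws' round noses (4 mm radius, centres at y = +-8.5 mm), 8 mm in front of the clip's origin, on its underside. They leave a 9 mm mouth, meet the neck when the origin is 15 mm short of the axis, take a push of 5 to 9 N, snap past when it is 8 mm short; the push drops, then climbs hard against the stop when home.
- jaw_left (a joint): Spring hinge of the clip's +y jaw, rad: 0 shut (at rest, and again once snapped home), about 0.12 when spread over the neck.
- jaw_right (a joint): Spring hinge of the clip's -y jaw, rad: 0 shut, about 0.12 when spread over the neck.
- powder_brush: Bystander: thin brush, wooden handle and black bristles, 170 mm long, lying on the desk. Origin at its middle, underside.
- swab_tube: Bystander: thin white swab tube, 128 mm long, 13 mm thick, lying on the desk. Origin at its middle, underside.
- lens_cap: Bystander: round black lens cap, 59 mm across, 10 mm high. Origin at the centre of its underside.
There are look-alikes about, which are no part of the job. There is more than one size of the clip; the job needs the largest.

How it is judged:
By the outcome, as a careful person would: the job done as asked, in the order asked, and still so for the second after the job is handed in, with the robot touching nothing.
It also fails if it takes over 54 s, if anything falls off the work surface, if the arm or the gripper's body presses on something with over 40 N, if the wrist force passes 120 N, or if a joint passes its speed limit or range.

## Working session

There is one attempt and no reset: what is moved stays moved. The work goes in short steps, Python scripts to look and compute and a tool call to move; the robot and the scene stay as the last step left them, time stands still between calls to the robot, and variables do not carry over. Pictures are saved under pics/ and viewed, about 8 in all and at most 12, crops included, and the job is handed in when it is done.

Besides the shell and the picture viewer there is one more tool, called after "Call:" as a command line: name --pt "numbers of a row" for each row, then --argument value for the rest. apply_moves: Moves the arm, as the interface text tells. Its arguments: {"type":"object","properties":{"steps":{"type":"array","items":{"type":"array","items":{"type":"number"}}},"force":{"type":"number"}},"required":["steps"]}

```bash
mkdir -p pics; cat > h.py <<'E'
import numpy as np, cv2
from bench import arm, eyes, spotter
from scipy.spatial.transform import Rotation as R
def ray(p,uv):
    d=p["T"][:3,:3]@np.linalg.inv(p["K"])@[uv[0],uv[1],1]; return p["T"][:3,3],d
def onz(p,uv,z):
    o,d=ray(p,uv); return o+d*(z-o[2])/d[2]
def tri(obs):
    A=0;b=0
    for p,uv in obs:
        o,d=ray(p,uv); d=d/np.linalg.norm(d); M=np.eye(3)-np.outer(d,d); A=A+M; b=b+M@o
    return np.linalg.solve(A,b)
def proj(p,X):
    c=np.linalg.inv(p["T"])@np.append(X,1); q=p["K"]@c[:3]; return q[:2]/q[2]
def save(p,n): cv2.imwrite("pics/"+n,p["frame"][:,:,::-1])
E
python3 - <<'E'
from h import *
np.set_printoptions(precision=3,suppress=True)
s=arm.sense();print(s)
P={}
for n in ["scene","side"]:
    p=eyes.snapshot(n);save(p,n+"1.png");print(n,p["T"][:3,3])
    for t,z in [("stand",0),("stand_axis",.01),("clip",0),("clip_grip",.024),("clip_mouth",0),("powder_brush",0),("swab_tube",0),("lens_cap",0)]:
        for r in spotter.tip_of(p,t)[:4]: print(t,round(r["conf"],2),np.array(r["location"]),onz(p,r["location"],z))
E
cd pics; python3 -c "
import cv2;import numpy as np"
```

```text
{'t': 0.0, 'joints': array([ 1.278,  0.3  ,  1.522, -0.   ,  1.321, -0.067]), 'qvel': array([-0.001,  0.001, -0.   ,  0.001,  0.001, -0.001]), 'tau': array([ -0.004, -54.349, -36.179,  -0.   ,   0.004,   0.   ]), 'tool_pos': array([0.123, 0.536, 0.231]), 'eef_rot': array([ 2.457,  1.957, -0.001]), 'wrist_force': array([-0.508,  0.77 , -0.203]), 'ft_torque': array([-0.017, -0.005, -0.036]), 'gripper_width': 0.08534711967349375}
scene [ 0.22  -0.586  0.741]
stand 0.34 [357.7 186.3] [ 0.657 -0.1   -0.   ]
stand_axis 0.9 [355.  185.8] [ 0.647 -0.103  0.01 ]
clip 0.69 [326.4 231.8] [ 0.537 -0.16   0.   ]
clip 0.63 [381.1 241.3] [ 0.611 -0.235  0.   ]
clip 0.48 [256.2 222.4] [ 0.436 -0.066  0.   ]
clip_grip 0.89 [297.5 231.6] [ 0.482 -0.144  0.024]
clip_grip 0.81 [392.8 223.2] [ 0.642 -0.226  0.024]
clip_grip 0.6 [267.1 203.1] [ 0.469 -0.054  0.024]
clip_grip 0.51 [329.4 234.1] [ 0.528 -0.181  0.024]
clip_mouth 0.84 [327.8 235. ] [ 0.535 -0.168  0.   ]
clip_mouth 0.74 [253.6 219.8] [ 0.435 -0.058  0.   ]
clip_mouth 0.68 [382.9 247.6] [ 0.604 -0.248  0.   ]
clip_mouth 0.64 [356.8 185.4] [ 0
[... 258 characters left out ...]
 0.74 [382.4 218.1] [ 0.657 -0.1    0.01 ]
clip 0.81 [317.6 237. ] [ 0.53  -0.155  0.   ]
clip 0.71 [363.9 264.6] [ 0.61  -0.236 -0.   ]
clip 0.52 [276.8 207.8] [ 0.446 -0.053  0.   ]
clip_grip 0.79 [292.2 198.1] [ 0.478 -0.053  0.024]
clip_grip 0.65 [384.3 250.9] [ 0.644 -0.228  0.024]
clip_grip 0.53 [382.  215.1] [ 0.654 -0.112  0.024]
clip_mouth 0.74 [367.5 265.8] [ 0.616 -0.239  0.   ]
clip_mouth 0.62 [323.6 242.1] [ 0.541 -0.171  0.   ]
clip_mouth 0.6 [273.2 209.2] [ 0.439 -0.059  0.   ]
powder_brush 0.81 [254.  188.6] [0.389 0.027 0.   ]
swab_tube 0.68 [348.1 187. ] [0.598 0.043 0.   ]
lens_cap 0.92 [238.5 249.3] [ 0.389 -0.198  0.   ]
lens_cap 0.19 [319.3 238.8] [ 0.533 -0.161  0.   ]
```

View pics/scene1.png

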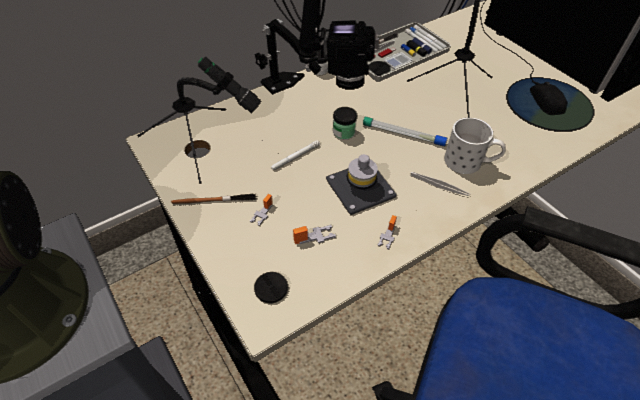

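View pics/side1.png

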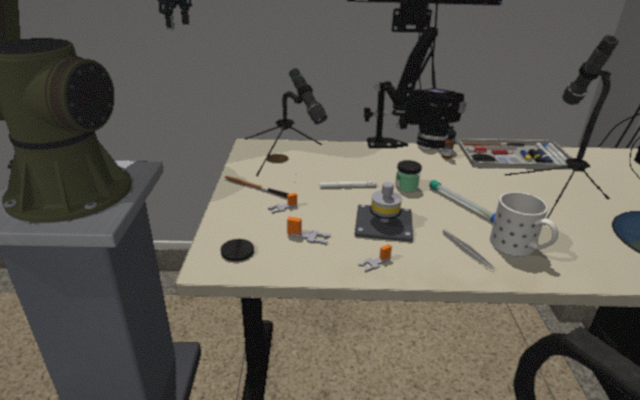

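The largest clip is the middle one: fin at scene (301,235) and side (294,227), jaws at scene (322,233). The two smaller clips lie at scene (262,208) and (389,232). The stand is at scene (361,185). Next I check the microphone on the path.

```bash
python3 - <<'E'
from h import *
np.set_printoptions(precision=3,suppress=True)
a=eyes.snapshot("scene");b=eyes.snapshot("side")
for n,u,v in [("mic top",(205,62),(298,72)),("mic end",(255,108),(318,120)),("mic base",(185,103),(285,123)),("mic tripod foot",(200,183),(262,172)),
 ("grip",(297.5,231.6),(292,230)),("collar top",(364,157),(387,186)),("jar top",(345,114),(408,167)),("mug",(471,128),(521,202))]:
    print(n,tri([(a,u),(b,v)]))
for p in (a,b):
    for z in (.043,.055,.067): print(z,proj(p,[.655,-.101,z+.0285]))
    o=spotter.outline_of(p,"clip")
    for r in o[:3]: print(round(r["conf"],2),r["location"],r["pixels"].sum())
E
```

```text
mic top [0.479 0.164 0.219]
mic end [0.527 0.076 0.144]
mic base [0.445 0.262 0.065]
mic tripod foot [0.394 0.091 0.004]
grip [ 0.485 -0.135  0.005]
collar top [ 0.66  -0.104  0.085]
jar top [0.729 0.051 0.05 ]
mug [ 0.891 -0.16   0.088]
0.043 [359.967 162.815]
0.055 [360.46 158.5 ]
0.067 [360.963 154.097]
0.93 [312.6, 235.3] 470
0.85 [263.7, 211.4] 223
0.48 [390.8, 230.9] 216
0.043 [384.256 190.903]
0.055 [384.856 185.342]
0.067 [385.465 179.703]
0.91 [376.4, 258.9] 275
0.79 [286.4, 203.2] 210
0.58 [301.1, 234.5] 525
```

Call:
apply_moves --pt "0 0 0 -0.03 0.025 -0.04 100" --pt "0 0 0 -0.07 0.06 -0.07 100" --pt "0 0 0 -0.11 0.095 -0.08 100" --pt "0 0 0 -0.155 0.133 -0.08 100" --pt "0 0 0 -0.2 0.17 -0.08 100" --pt "0 0 0 -0.245 0.21 -0.08 100" --pt "0 0 0 -0.29 0.25 -0.08 100" --pt "0 0 0 -0.335 0.29 -0.08 100" --pt "0 0 0 -0.38 0.325 -0.08 100" --pt "0 0 0 -0.425 0.365 -0.08 100" --pt "0 0 0 -0.47 0.4 -0.07 100" --pt "0 0 0 -0.51 0.44 -0.05 100" --pt "0 0 0 -0.55 0.47 -0.03 100" --pt "0 0 0 -0.583 0.5 0 100" --pt "0 0 0 -0.583 0.5 0 100" --pt "0 0 0 -0.583 0.5 0 100" --pt "0 0 0 -0.583 0.5 0 100"

```text
t: 3.22
tool_pos: [0.48, -0.1434, 0.2324]
eef_rot: [2.455, 1.957, 0.002]
wrist_force: [-0.1, 0.3, 0.3]
gripper_width: 0.0852
```

```bash
python3 - <<'E'
from h import *
np.set_printoptions(precision=3,suppress=True)
s=arm.sense();print(s["t"],s["tool_pos"],s["eef_rot"],s["joints"])
p=eyes.snapshot("wrist");save(p,"w1.png");print(p["T"])
for t,z in [("clip",0),("clip_grip",.024),("clip_mouth",0),("stand_axis",.01)]:
    for r in spotter.tip_of(p,t)[:3]: print(t,round(r["conf"],2),np.array(r["location"]),onz(p,r["location"],z))
for r in spotter.outline_of(p,"clip")[:2]: 
    print(round(r["conf"],2),r["location"],r["pixels"].sum())
E
```

```text
3.225 [ 0.48  -0.143  0.232] [2.455 1.957 0.002] [-0.363  0.189  1.657  0.     1.294 -1.709]
[[ 0.223  0.936  0.273  0.411]
 [ 0.975 -0.214 -0.063 -0.128]
 [-0.001  0.28  -0.96   0.376]
 [ 0.     0.     0.     1.   ]]
clip 0.65 [380.8 126.6] [ 0.446 -0.063  0.   ]
clip 0.56 [315.  215.2] [ 0.535 -0.162  0.   ]
clip_grip 0.63 [293.1 312.7] [ 0.65  -0.218  0.024]
clip_grip 0.62 [403.9 154.3] [ 0.479 -0.047  0.024]
clip_mouth 0.82 [269.2 282.4] [ 0.613 -0.243  0.   ]
clip_mouth 0.81 [318.5 219.9] [ 0.542 -0.159  0.   ]
clip_mouth 0.64 [377.2 119. ] [ 0.437 -0.065  0.   ]
stand_axis 0.82 [378.1 297.9] [ 0.663 -0.106  0.01 ]
0.73 [285.3, 298.5] 675
0.64 [395.2, 139.1] 732
```

View pics/w1.png

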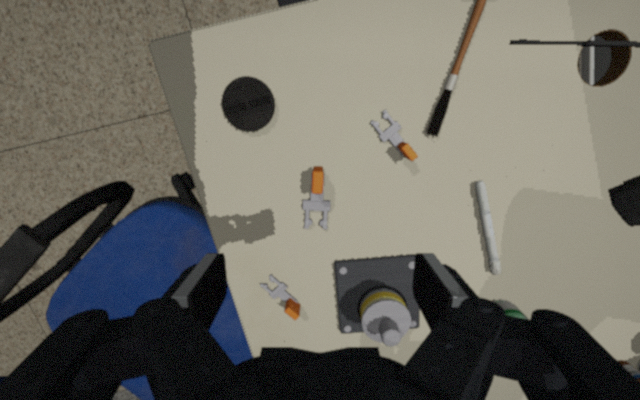

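The big clip's fin is at (318,180) and its jaws end near (316,226), almost parallel to the tool's y axis. The stand's base is centred near (378,293). I'll measure the fin by colour.

```bash
python3 - <<'E'
from h import *
np.set_printoptions(precision=4,suppress=True)
p=eyes.snapshot("wrist");f=p["frame"]
c=f[150:240,285:350]; hsv=cv2.cvtColor(c,cv2.COLOR_RGB2HSV)
m=((hsv[...,0]<20)&(hsv[...,1]>150)&(hsv[...,2]>60)).astype(np.uint8)
ys,xs=np.nonzero(m);print(xs.min()+285,xs.max()+285,ys.min()+150,ys.max()+150)
r=cv2.minAreaRect(np.c_[xs+285,ys+150].astype(np.float32));print(r)
print("top bright",[ (y+150,xs[ys==y].min()+285,xs[ys==y].max()+285,c[y,33].tolist()) for y in range(ys.min(),ys.max()+1,2)])
for X in [(.485,-.144),(.535,-.159)]: 
  for z in (0,.036): print(X,z,proj(p,[*X,z]))
g=(hsv[...,1]<40)&(hsv[...,2]>0)
cv2.imwrite("pics/w2.png",cv2.resize(c[:,:,::-1],None,fx=8,fy=6.5,interpolation=cv2.INTER_CUBIC))
E
```

```text
312 322 168 193
((317.0, 180.5), (25.0, 10.0), 90.0)
top bright [(168, np.int64(315), np.int64(321), [115, 63, 33]), (170, np.int64(314), np.int64(322), [115, 60, 17]), (172, np.int64(313), np.int64(322), [165, 106, 48]), (174, np.int64(313), np.int64(322), [174, 118, 53]), (176, np.int64(313), np.int64(322), [170, 110, 43]), (178, np.int64(313), np.int64(322), [172, 114, 48]), (180, np.int64(313), np.int64(322), [173, 116, 53]), (182, np.int64(313), np.int64(322), [173, 116, 53]), (184, np.int64(313), np.int64(322), [173, 116, 50]), (186, np.int64(313), np.int64(322), [175, 118, 55]), (188, np.int64(313), np.int64(322), [175, 117, 54]), (190, np.int64(313), np.int64(321), [173, 115, 51]), (192, np.int64(313), np.int64(321), [171, 113, 50])]
(0.485, -0.144) 0 [320.498  174.5466]
(0.485, -0.144) 0.036 [320.5786 181.0085]
(0.535, -0.159) 0 [317.726  215.4217]
(0.535, -0.159) 0.036 [317.5379 225.5378]
```

View pics/w2.png

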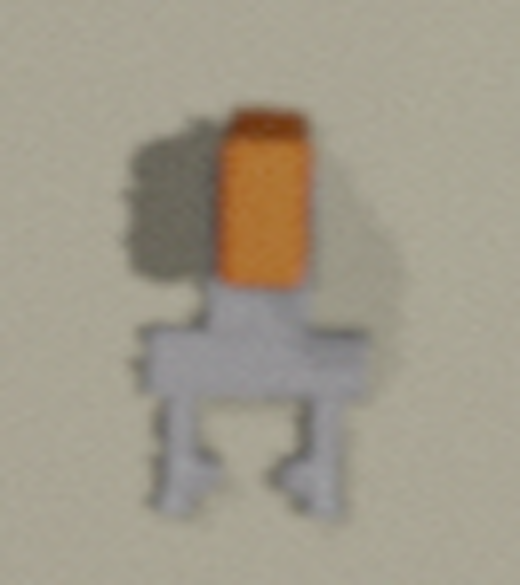

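The crop shows the fin's top centred at (318,182.6) and the jaw tips' midpoint at (316,229). That puts the clip's yaw near -15° and the grip at about (0.486, -0.147).

Call:
apply_moves --pt "0 0 0.04 -0.0024 0.007 0.04 100" --pt "0 0 0.04 -0.0024 0.007 0.09 100" --pt "0 0 0.04 -0.0024 0.007 0.14 100" --pt "0 0 0.04 -0.0024 0.007 0.18 100" --pt "0 0 0.04 -0.0024 0.007 0.21 100" --pt "0 0 0.04 -0.0024 0.007 0.225 100" --pt "0 0 0.04 -0.0024 0.007 0.225 60" --pt "0 0 0.04 -0.0024 0.007 0.225 30" --pt "0 0 0.04 -0.0024 0.007 0.225 0" --pt "0 0 0.04 -0.0024 0.007 0.225 0" --pt "0 0 0.04 -0.0024 0.007 0.225 0" --pt "0 0 0.04 -0.0024 0.007 0.225 0" --pt "0 0 0.04 -0.0024 0.007 0.225 0" --pt "0 0 0.04 -0.0024 0.007 0.225 0" --force 40

```text
t: 5.32
tool_pos: [0.4865, -0.1481, 0.007]
eef_rot: [2.496, 1.907, 0.001]
wrist_force: [-1.3, 0.5, 5.9]
gripper_width: 0.0118
```

Call:
apply_moves --pt "0 0 0 0 0 -0.02 0" --pt "0 0 0 0 0 -0.06 0" --pt "0 0 0 0 0 -0.1 0" --pt "0 0 0 0.01 0.005 -0.13 0" --pt "0 0 0 0.03 0.015 -0.13 0" --pt "0 0 0 0.06 0.03 -0.13 0" --pt "0 0 0 0.08 0.04 -0.13 0" --pt "0 0 0 0.09 0.0435 -0.13 0" --pt "0 0 0 0.09 0.0435 -0.13 0" --pt "0 0 0 0.09 0.0435 -0.13 0" --pt "0 0 0 0.09 0.0435 -0.13 0" --force 60

```text
t: 6.7
tool_pos: [0.5515, -0.0732, 0.1363]
eef_rot: [2.497, 1.907, -0.0]
wrist_force: [0.6, -0.8, -0.6]
gripper_width: 0.011
```

```bash
python3 - <<'E'
from h import *
np.set_printoptions(precision=4,suppress=True)
s=arm.sense();print(s["t"],s["tool_pos"],s["eef_rot"],s["wrist_force"],s["gripper_width"])
ims=[]
for n in ["wrist","scene","side"]:
    p=eyes.snapshot(n)
    for t,z in [("stand_axis",.01),("stand",0)]:
        for r in spotter.tip_of(p,t)[:2]: print(n,t,round(r["conf"],2),np.array(r["location"]),onz(p,r["location"],z))
    for t in ["clip_grip","clip_mouth"]:
        for r in spotter.tip_of(p,t)[:4]: print(n,t,round(r["conf"],2),np.array(r["location"]))
    u=proj(p,[.64,-.1,.09]).astype(int); x0=np.clip(u[0]-60,0,520);y0=np.clip(u[1]-45,0,310)
    print(n,"crop",x0,y0); ims.append(cv2.resize(p["frame"][y0:y0+90,x0:x0+120],None,fx=3.3,fy=3.3,interpolation=cv2.INTER_CUBIC))
    np.savez("pics/%s2.npz"%n,T=p["T"],K=p["K"],frame=p["frame"])
ims.append(ims[0]*0)
cv2.imwrite("pics/m2.png",np.vstack([np.hstack(ims[:2]),np.hstack(ims[2:])])[:,:,::-1])
E
```

```text
6.7 [ 0.5515 -0.0732  0.1363] [ 2.4969  1.9065 -0.0001] [ 0.5937 -0.7844 -0.5726] 0.011028301413470382
wrist stand 0.56 [324.  342.9] [ 0.7142 -0.1128  0.    ]
wrist clip_grip 0.89 [319.  275.5]
wrist clip_grip 0.61 [202.2 325.4]
wrist clip_mouth 0.98 [324.6 343.3]
wrist clip_mouth 0.93 [170.4 291.4]
wrist clip_mouth 0.82 [295.4  55.5]
wrist crop 256 299
scene stand_axis 0.85 [357.8 185.9] [ 0.6517 -0.1062  0.01  ]
scene stand 0.92 [359.5 185.5] [ 0.6612 -0.1007  0.    ]
scene clip_grip 0.64 [389.8 222.5]
scene clip_grip 0.59 [306.7 144.2]
scene clip_mouth 0.9 [336.3 147.6]
scene clip_mouth 0.82 [255.9 219.7]
scene clip_mouth 0.71 [308.9 143.2]
scene clip_mouth 0.57 [385.4 247.6]
scene crop 294 113
side stand_axis 0.69 [384.8 216.1] [ 0.6629 -0.0929  0.01  ]
side stand 0.64 [380.2 225.5] [ 0.6525 -0.1118 -0.    ]
side clip_grip 0.76 [332.7 143. ]
side clip_grip 0.73 [293.9 197.9]
side clip_mouth 0.78 [366.1 265.8]
side clip_mouth 0.67 [270.3 212.5]
side clip_mouth 0.54 [359.7 160.7]
side crop 317 136
```

View pics/m2.png

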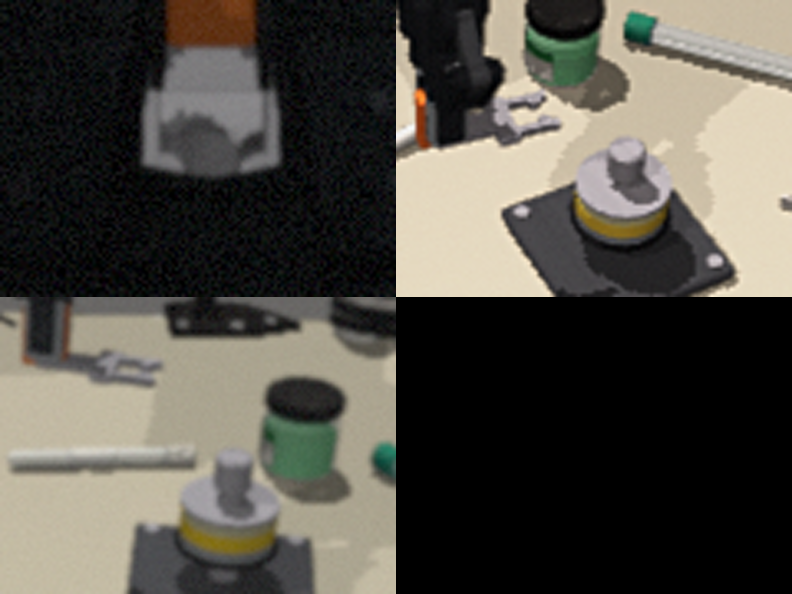

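The clip is held level: jaw-tip midpoint at scene (340.7,146.6) and side (364,158.7). The collar's top is at scene (364.3,157.8) and side (387.9,185.4). Triangulating the tips, whose position I know, gives the camera bias.

```bash
python3 - <<'E'
from h import *
np.set_printoptions(precision=4,suppress=True)
a=dict(np.load("pics/scene2.npz"));b=dict(np.load("pics/side2.npz"))
for n,u,v in [("tips",(340.7,146.6),(364,158.7)),("collar",(364.3,157.8),(387.9,185.4)),("washer",(362.5,167.8),(386.7,197.5))]: 
    X=tri([(a,u),(b,v)]);print(n,X,proj(a,X)-u,proj(b,X)-v)
# base: corners of the dark slab in both views, centre
for n,p,x0,y0 in (("scene",a,290,130),("side",b,330,170)):
    f=p["frame"].astype(int); m=np.zeros(f.shape[:2],np.uint8)
    S=f.max(2); m[(S<85)]=1
    w=np.zeros_like(m); w[y0:y0+90,x0:x0+110]=m[y0:y0+90,x0:x0+110]
    k,l,st,c=cv2.connectedComponentsWithStats(w); i=1+st[1:,4].argmax()
    pts=np.argwhere(l==i)[:,::-1].astype(np.float32)
    # fit square: on z=.01 plane
    h=cv2.convexHull(pts)[:,0]; Q=np.array([onz(p,q,.010)[:2] for q in h],np.float32)
    r=cv2.minAreaRect(Q); print(n,st[i],r)
E
```

```text
tips [ 0.6119 -0.0925  0.1329] [ 0.3196 -0.5587] [-0.4818  0.4207]
collar [ 0.6601 -0.1059  0.0864] [-0.079   0.1375] [ 0.1235 -0.107 ]
washer [ 0.6598 -0.1051  0.059 ] [ 0.1718 -0.3005] [-0.2736  0.2325]
scene [ 326  169   70   46 1592] ((0.655310869216919, -0.11037591099739075), (0.11177421361207962, 0.10839910060167313), 81.59163665771484)
side [ 354  206   59   36 1495] ((0.6569037437438965, -0.11519331485033035), (0.11416184157133102, 0.10741070657968521), 82.4843521118164)
```

Call:
apply_moves --pt "0 0 0 0 0.01 0.01 0" --pt "0 0 0 0 0.025 0.025 0" --pt "0 0 0 0 0.033 0.045 0" --pt "0 0 0 0 0.033 0.057 0" --pt "0 0 0 0 0.033 0.061 0" --pt "0 0 0 0 0.033 0.061 0" --pt "0 0 0 0 0.033 0.061 0"

```text
t: 8.32
tool_pos: [0.5839, -0.0813, 0.076]
eef_rot: [2.495, 1.907, 0.001]
wrist_force: [-0.1, -0.5, -0.3]
gripper_width: 0.0108
```

```bash
python3 - <<'E'
from h import *
np.set_printoptions(precision=4,suppress=True)
s=arm.sense();print(s["t"],s["tool_pos"],s["eef_rot"],s["wrist_force"],s["ft_torque"])
ims=[]
for n in ["scene","side"]:
    p=eyes.snapshot(n)
    u=proj(p,[.645,-.1,.07]).astype(int); x0=u[0]-25;y0=u[1]-24
    print(n,"crop",x0,y0); ims.append(cv2.resize(p["frame"][y0:y0+48,x0:x0+50],None,fx=8,fy=8,interpolation=cv2.INTER_CUBIC))
    np.savez("pics/%s3.npz"%n,T=p["T"],K=p["K"],frame=p["frame"])
cv2.imwrite("pics/m3.png",np.hstack(ims)[:,:,::-1])
E
```

```text
8.325 [ 0.5839 -0.0813  0.076 ] [2.4955 1.9071 0.0011] [-0.062  -0.4712 -0.2933] [ 0.0019  0.0345 -0.0188]
scene crop 330 141
side crop 353 167
```

View pics/m3.png

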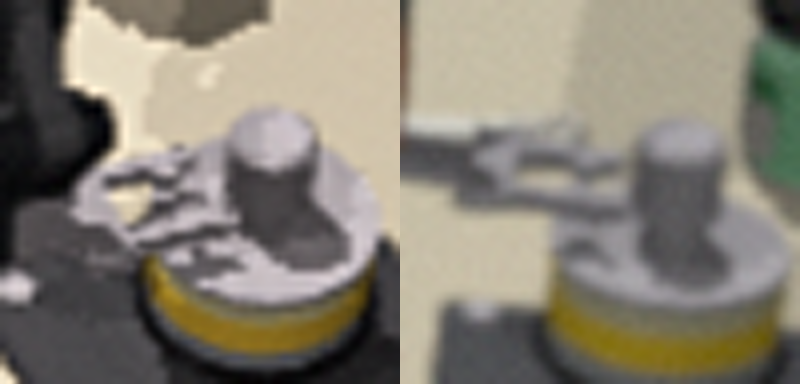

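Scene view (left crop): jaw tips at (188,152) and (232,222), collar top centre (275,138). Side view: tips at (617,158) and (632,207), collar top (683,140). The clip is above the washer and in front of the collar; the relative offset follows.

```bash
python3 - <<'E'
from h import *
np.set_printoptions(precision=4,suppress=True)
a=dict(np.load("pics/scene3.npz"));b=dict(np.load("pics/side3.npz"))
A=lambda x,y:(330+x/8-.44,141+y/8-.44); B=lambda x,y:(353+(x-400)/8-.44,167+y/8-.44)
t=tri([(a,A(210,187)),(b,B(624.5,182.5))]);c=tri([(a,A(275,138)),(b,B(683,142))])
w=tri([(a,A(263,213)),(b,B(673,252))])
print(t,c,w)
u=np.array([.9648,-.2629]);v=np.array([.2629,.9648])
for k in (c,w):
    d=(k-t)[:2];print("along",d@u,"lat(tool x)",d@v)
E
```

```text
[ 0.6473 -0.0987  0.0724] [ 0.6592 -0.1063  0.0882] [ 0.6609 -0.103   0.0573]
along 0.013526835436037103 lat(tool x) -0.004157091074820547
along 0.014260629549199247 lat(tool x) -0.0005657917497859902
```

Call:
apply_moves --pt "0 0 0 0 0 0.002 0" --pt "0 0 0 0 0 0.004 0" --pt "0 0 0 0 0 0.005 0" --pt "0 0 0 0 0 0.005 0"

```text
t: 8.93
tool_pos: [0.5836, -0.0813, 0.0702]
eef_rot: [-2.496, -1.907, 0.0]
wrist_force: [-0.6, -0.3, -1.2]
gripper_width: 0.0114
```

Call:
apply_moves --pt "0 0 0 0 -0.002 0.001 0" --pt "0 0 0 0 -0.002 0.002 0" --pt "0 0 0 0 -0.002 0.002 0"

```text
t: 9.3
tool_pos: [0.5818, -0.0808, 0.0685]
eef_rot: [2.496, 1.907, 0.0]
wrist_force: [-1.3, -0.6, 1.1]
gripper_width: 0.0114
```

Call:
apply_moves --pt "0 0 0 0 0 0.001 0" --pt "0 0 0 0 0 0.0015 0" --pt "0 0 0 0 0 0.0015 0"

```text
t: 9.68
tool_pos: [0.5823, -0.0808, 0.0679]
eef_rot: [2.495, 1.907, 0.002]
wrist_force: [-4.8, 1.3, 10.0]
gripper_width: 0.0109
```

Call:
apply_moves --pt "0 0 0 0 0 -0.001 0" --pt "0 0 0 0 0 -0.001 0" --pt "0 0 0 0 0 -0.001 0"

```text
t: 10.05
tool_pos: [0.5821, -0.0808, 0.0681]
eef_rot: [2.496, 1.907, 0.001]
wrist_force: [0.2, 0.3, 5.8]
gripper_width: 0.0112
```

Call:
apply_moves --pt "0 0 0 0 0 -0.0005 0" --pt "0 0 0 0 0 -0.0005 0" --pt "0 0 0 0 0 -0.0005 0"

```text
t: 10.42
tool_pos: [0.5818, -0.0808, 0.0683]
eef_rot: [2.496, 1.907, 0.0]
wrist_force: [1.9, -0.2, 2.7]
gripper_width: 0.0109
```

Call:
apply_moves --pt "0 0 0 0 0 -0.001 0" --pt "0 0 0 0 0 -0.001 0" --pt "0 0 0 0 0 -0.001 0"

```text
t: 10.8
tool_pos: [0.5814, -0.0807, 0.0689]
eef_rot: [-2.496, -1.907, 0.001]
wrist_force: [-0.1, -0.9, -1.2]
gripper_width: 0.0107
```

Call:
apply_moves --pt "0 0 0 -0.001 0 -0.0006 0" --pt "0 0 0 -0.001 0.003 -0.0006 0" --pt "0 0 0 -0.001 0.006 -0.0006 0" --pt "0 0 0 -0.001 0.009 -0.0006 0" --pt "0 0 0 -0.001 0.012 -0.0006 0" --pt "0 0 0 -0.001 0.012 -0.0006 0"

```text
t: 11.55
tool_pos: [0.5932, -0.0849, 0.0698]
eef_rot: [-2.496, -1.908, 0.0]
wrist_force: [0.2, -1.3, -0.5]
gripper_width: 0.0108
```

```bash
python3 - <<'E'
from h import *
np.set_printoptions(precision=4,suppress=True)
s=arm.sense();print(s["t"],s["tool_pos"],s["wrist_force"],s["ft_torque"])
ims=[]
for n in ["scene","side"]:
    p=eyes.snapshot(n)
    u=proj(p,[.645,-.1,.07]).astype(int); x0=u[0]-25;y0=u[1]-24
    ims.append(cv2.resize(p["frame"][y0:y0+48,x0:x0+50],None,fx=8,fy=8,interpolation=cv2.INTER_CUBIC))
cv2.imwrite("pics/m4.png",np.hstack(ims)[:,:,::-1])
E
```

```text
11.55 [ 0.5932 -0.0849  0.0698] [ 0.2289 -1.3315 -0.5309] [-0.0172  0.0118 -0.0241]
```

View pics/m4.png

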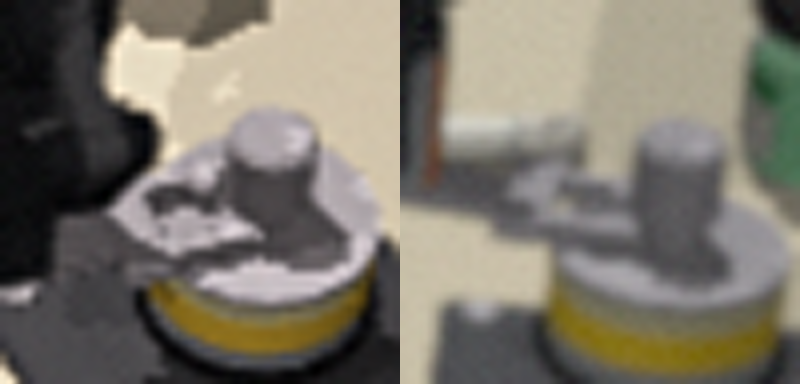

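Both jaws now lie low around the collar's near side (scene (215,175) and (250,245); side (630,185) and (640,235)), with no contact force. I push on in small steps.

Call:
apply_moves --pt "0 0 0 0 0.001 0 0" --pt "0 0 0 0 0.002 0 0" --pt "0 0 0 0 0.002 0 0"

```text
t: 12.02
tool_pos: [0.595, -0.0854, 0.0699]
eef_rot: [2.496, 1.907, 0.0]
wrist_force: [-0.6, 0.4, -0.4]
gripper_width: 0.0109
```

Call:
apply_moves --pt "0 0 0 0 0.001 0 0" --pt "0 0 0 0 0.001 0 0" --pt "0 0 0 0 0.001 0 0"

```text
t: 12.4
tool_pos: [0.5959, -0.0857, 0.0699]
eef_rot: [2.496, 1.907, 0.0]
wrist_force: [-0.0, -0.7, -0.5]
gripper_width: 0.0109
```

Call:
apply_moves --pt "0 0 0 0 0.001 0 0" --pt "0 0 0 0 0.001 0 0" --pt "0 0 0 0 0.001 0 0"

```text
t: 12.78
tool_pos: [0.5969, -0.086, 0.0699]
eef_rot: [2.496, 1.907, -0.0]
wrist_force: [-0.5, -1.1, -1.3]
gripper_width: 0.0113
```

Call:
apply_moves --pt "0 0 0 0 0.001 0 0" --pt "0 0 0 0 0.001 0 0" --pt "0 0 0 0 0.001 0 0"

```text
t: 13.15
tool_pos: [0.5976, -0.0863, 0.0697]
eef_rot: [-2.496, -1.907, 0.001]
wrist_force: [-4.8, -2.5, -1.2]
gripper_width: 0.011
```

Call:
apply_moves --pt "0 0 0 0 0.001 0 0" --pt "0 0 0 0 0.001 0 0" --pt "0 0 0 0 0.001 0 0"

```text
t: 13.52
tool_pos: [0.5985, -0.0866, 0.0696]
eef_rot: [-2.496, -1.907, 0.001]
wrist_force: [-3.8, -2.8, -1.9]
gripper_width: 0.011
```

Call:
apply_moves --pt "0 0 0 0 0.001 0 0" --pt "0 0 0 0 0.001 0 0" --pt "0 0 0 0 0.001 0 0"

```text
t: 13.9
tool_pos: [0.5994, -0.0869, 0.0696]
eef_rot: [-2.496, -1.907, 0.001]
wrist_force: [-4.8, -3.2, -2.1]
gripper_width: 0.011
```

Call:
apply_moves --pt "0 0 0 0 0.001 0 0" --pt "0 0 0 0 0.001 0 0" --pt "0 0 0 0 0.001 0 0"

```text
t: 14.28
tool_pos: [0.6005, -0.0873, 0.0696]
eef_rot: [-2.496, -1.907, 0.001]
wrist_force: [-4.7, -4.1, -1.2]
gripper_width: 0.0112
```

Sideways force is about 5 N along -tool x, so the clip sits too far to +x. I comply by 1 mm.

Call:
apply_moves --pt "0 0 0 -0.0005 0 0 0" --pt "0 0 0 -0.001 0 0 0" --pt "0 0 0 -0.001 0 0 0"

```text
t: 14.65
tool_pos: [0.6003, -0.0878, 0.0698]
eef_rot: [-2.496, -1.907, 0.001]
wrist_force: [-5.4, -0.6, -1.0]
gripper_width: 0.0108
```

Call:
apply_moves --pt "0 0 0 -0.0005 0.0005 0 0" --pt "0 0 0 -0.0005 0.001 0 0" --pt "0 0 0 -0.0005 0.001 0 0"

```text
t: 15.02
tool_pos: [0.601, -0.0883, 0.0697]
eef_rot: [-2.495, -1.907, 0.001]
wrist_force: [-5.8, 0.3, -1.3]
gripper_width: 0.0111
```

Call:
apply_moves --pt "0 0 0 0 0.001 0 0" --pt "0 0 0 0 0.001 0 0" --pt "0 0 0 0 0.001 0 0"

```text
t: 15.4
tool_pos: [0.6022, -0.0888, 0.0698]
eef_rot: [-2.496, -1.907, 0.0]
wrist_force: [-5.4, 0.4, -0.5]
gripper_width: 0.0111
```

Call:
apply_moves --pt "0 0 0 0 0.001 0 0" --pt "0 0 0 0 0.001 0 0" --pt "0 0 0 0 0.001 0 0"

```text
t: 15.78
tool_pos: [0.6035, -0.0892, 0.07]
eef_rot: [2.496, 1.907, 0.001]
wrist_force: [-2.3, 0.5, -1.7]
gripper_width: 0.0112
```

Call:
apply_moves --pt "0 0 0 0 0.001 0 0" --pt "0 0 0 0 0.001 0 0" --pt "0 0 0 0 0.001 0 0"

```text
t: 16.15
tool_pos: [0.6045, -0.0895, 0.07]
eef_rot: [2.496, 1.907, 0.001]
wrist_force: [-0.5, -0.5, -2.7]
gripper_width: 0.0112
```

Call:
apply_moves --pt "0 0 0 0 0.001 0 0" --pt "0 0 0 0 0.001 0 0" --pt "0 0 0 0 0.001 0 0"

```text
t: 16.52
tool_pos: [0.6054, -0.0898, 0.07]
eef_rot: [2.496, 1.907, 0.001]
wrist_force: [-0.6, -1.0, -3.3]
gripper_width: 0.011
```

The push has fallen, so the jaws have snapped past the neck. The slight downward load suggests the clip is brushing the collar, so I lower a touch and go on to the stop.

Call:
apply_moves --pt "0 0 0 0 0.001 0.0004 0" --pt "0 0 0 0 0.002 0.0004 0" --pt "0 0 0 0 0.003 0.0004 0" --pt "0 0 0 0 0.003 0.0004 0"

```text
t: 17.02
tool_pos: [0.6087, -0.0907, 0.0697]
eef_rot: [2.495, 1.907, 0.002]
wrist_force: [4.4, -3.2, -2.1]
gripper_width: 0.0112
```

Call:
apply_moves --pt "0 0 0 0 0.001 0 0" --pt "0 0 0 0 0.002 0 0" --pt "0 0 0 0 0.002 0 0"

```text
t: 17.4
tool_pos: [0.6104, -0.0912, 0.0696]
eef_rot: [2.496, 1.907, 0.001]
wrist_force: [4.7, -2.8, -1.7]
gripper_width: 0.011
```

Call:
apply_moves --pt "0 0 0 0 0.001 0 0" --pt "0 0 0 0 0.001 0 0" --pt "0 0 0 0 0.001 0 0"

```text
t: 17.77
tool_pos: [0.6111, -0.0915, 0.0696]
eef_rot: [2.496, 1.907, 0.0]
wrist_force: [3.9, -3.8, -1.0]
gripper_width: 0.0112
```

Call:
apply_moves --pt "0 0 0 0 0.001 0 0" --pt "0 0 0 0 0.001 0 0" --pt "0 0 0 0 0.001 0 0"

```text
t: 18.15
tool_pos: [0.6119, -0.0915, 0.0694]
eef_rot: [-2.496, -1.907, 0.0]
wrist_force: [0.7, -3.6, -1.4]
gripper_width: 0.0113
```

Call:
apply_moves --pt "0 0 0 0 0.001 0 0" --pt "0 0 0 0 0.001 0 0" --pt "0 0 0 0 0.001 0 0"

```text
t: 18.52
tool_pos: [0.6128, -0.0916, 0.0694]
eef_rot: [-2.496, -1.907, 0.0]
wrist_force: [0.7, 0.0, -1.1]
gripper_width: 0.0109
```

Call:
apply_moves --pt "0 0 0 0 0.001 0 0" --pt "0 0 0 0 0.001 0 0" --pt "0 0 0 0 0.001 0 0"

```text
t: 18.9
tool_pos: [0.6137, -0.092, 0.0694]
eef_rot: [-2.496, -1.907, 0.0]
wrist_force: [-2.4, 1.7, 0.0]
gripper_width: 0.0109
```

Call:
apply_moves --pt "0 0 0 0 0.0005 0 0" --pt "0 0 0 0 0.0007 0 0" --pt "0 0 0 0 0.0007 0 0"

```text
t: 19.27
tool_pos: [0.6139, -0.092, 0.0693]
eef_rot: [-2.495, -1.907, 0.002]
wrist_force: [-6.9, 1.6, 1.2]
gripper_width: 0.0107
```

The push climbs to 7 N at the stop, 17 mm beyond first contact against 16 expected, so the clip is home. I relieve the load, lower onto the washer and release.

Call:
apply_moves --pt "0 0 0 0 -0.001 0.0003 0" --pt "0 0 0 0 -0.001 0.0006 0" --pt "0 0 0 0 -0.001 0.0008 0"

```text
t: 19.65
tool_pos: [0.6136, -0.092, 0.0687]
eef_rot: [2.496, 1.907, 0.0]
wrist_force: [-1.9, -0.0, -0.2]
gripper_width: 0.0112
```

Call:
apply_moves --pt "0 0 0 0 0 0 20" --pt "0 0 0 0 0 0 40" --pt "0 0 0 0 0 0 70" --pt "0 0 0 0 0 0 80" --pt "0 0 0 0 0 0 80" --pt "0 0 0 0 0 0 80"

```text
t: 20.4
tool_pos: [0.6136, -0.092, 0.0687]
eef_rot: [2.496, 1.907, 0.0]
wrist_force: [0.7, 0.0, -0.2]
gripper_width: 0.0687
```

Call:
apply_moves --pt "0 0 0 0 0 -0.01 80" --pt "0 0 0 0 0 -0.03 80" --pt "0 0 0 0 0 -0.07 80" --pt "0 0 0 0 -0.03 -0.11 80" --pt "0 0 0 0 -0.08 -0.13 80" --pt "0 0 0 0 -0.12 -0.13 80" --pt "0 0 0 0 -0.15 -0.13 80" --pt "0 0 0 0 -0.15 -0.13 80" --pt "0 0 0 0 -0.15 -0.13 80"

```text
t: 21.52
tool_pos: [0.4696, -0.0528, 0.1998]
eef_rot: [2.495, 1.907, 0.002]
wrist_force: [1.2, -0.5, -0.1]
gripper_width: 0.0684
```

```bash
python3 - <<'E'
from h import *
np.set_printoptions(precision=4,suppress=True)
s=arm.sense();print(s["t"],s["tool_pos"],s["wrist_force"],s["gripper_width"])
ims=[]
for n in ["scene","side","wrist"]:
    p=eyes.snapshot(n)
    u=proj(p,[.635,-.1,.07]).astype(int)if n!="wrist" else (proj(p,[.63,-.095,.06])).astype(int)
    print(u);h=25 if n!="wrist" else 50
    x0=int(np.clip(u[0]-h,0,640-2*h));y0=int(np.clip(u[1]-h,0,400-2*h))
    ims.append(cv2.resize(p["frame"][y0:y0+2*h,x0:x0+2*h],(266,266),interpolation=cv2.INTER_CUBIC))
    for t in("clip","stand_axis","clip_grip"):
        print(n,t,[(round(r["conf"],2),np.round(r["location"])) for r in spotter.tip_of(p,t)[:4]])
cv2.imwrite("pics/m5.png",np.hstack(ims)[:,:,::-1])
E
```

```text
21.525 [ 0.4696 -0.0528  0.1998] [ 1.157  -0.4923 -0.0634] 0.06843244825606885
[351 167]
scene clip [(0.87, array([364., 166.])), (0.81, array([260., 220.])), (0.79, array([384., 242.])), (0.5, array([212., 200.]))]
scene stand_axis [(0.64, array([356., 187.])), (0.59, array([213., 197.]))]
scene clip_grip [(0.73, array([392., 222.])), (0.67, array([271., 202.])), (0.6, array([339., 166.]))]
[373 191]
side clip [(0.78, array([278., 207.])), (0.78, array([365., 264.])), (0.63, array([387., 196.]))]
side stand_axis [(0.63, array([385., 216.]))]
side clip_grip [(0.69, array([362., 180.])), (0.55, array([292., 196.])), (0.54, array([387., 252.]))]
[321 340]
wrist clip [(0.34, array([160., 141.]))]
wrist stand_axis [(0.82, array([318., 336.]))]
wrist clip_grip [(0.74, array([321., 344.])), (0.73, array([331., 185.]))]
```

View pics/m5.png

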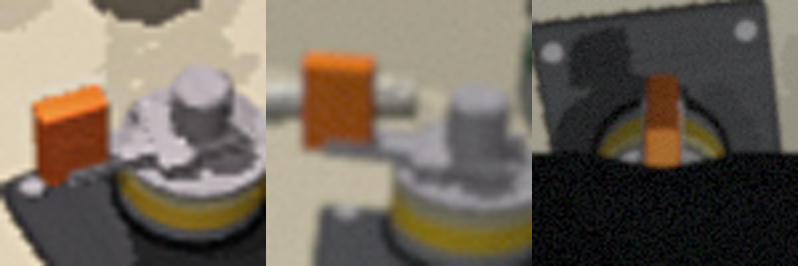

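The clip sits flat in the groove. Its origin is seen at scene (364,166) and side (387,196), within about 2 px of the washer's centre at (362.5,167.8) and (386.7,197.5). The gripper is clear, so I hand in.

```bash
python3 -c "
from bench import arm
print(arm.finish_job())"
```

```text
the job is handed in; nothing more can be done
None
```

The clip is on the spindle and the job is handed in, at about 22 s of the 54 s allowed. I picked up the largest of the three clips and felt for the washer, which pushed back with up to 10 N. I then slid the clip in under the collar.

- **Snapping home:** The jaws met the neck at about 5–6 N, including a sideways part of about 5 N that I corrected with a shift of about 1.5 mm. The push then dropped as they snapped past and climbed to about 7 N at the stop, about 17 mm after first contact (16 mm expected).
- **Last checks:** After release, both fixed cameras showed the clip flat in the groove, with its origin within about 2 px of the washer's centre. The gripper was clear and the wrist force was near zero.
- **What was less certain:** My position estimates for the spindle differed by a few millimetres, so I relied on the forces I felt rather than the cameras for the final fit. The wrist camera's view of the jaws was blocked, and I couldn't read the jaw angles directly.
- **Other things on the desk:** I never approached the brush, swab tube or lens cap. I didn't measure their positions again at the end.

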